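# Show the reference ball to the inspection camera

## Task

First finish with the ball kit: push its open drawer fully home until it clicks into its detent. Then take the small aluminium tray by its upright grip, carry it level so that the loose steel ball never leaves its ring pocket, and hold it level and still with the pocket centred in front of the inspection camera's lens: ball at lens height, about 8 cm out from the lens face. Finish while still holding the tray there in the air; do not touch the camera or its stand, and leave the petri dish, flask and funnel where they are.

Things in the scene. Friction and masses are not known exactly. Their poses are not given: they have to be found in the camera images.
- kit_cabinet: Low grey sheet-metal drawer cabinet, fixed to the worktop, 150 (x) x 130 (y) x 70 mm high; origin at the centre of its underside. Its front faces its own -x, 75 mm from the origin.
- kit_drawer (a joint): Slide of the cabinet's only drawer in m: 0 = fully home, larger = pulled out toward the cabinet's -x (at most 0.095). It slides with about 1 N of drag; from 13 to 6 mm before home a sprung detent resists with some 3 to 6 N; let go there, the drawer springs back out; past that the detent draws it home and keeps it.
- drawer_pull (a point): Centre of the flat front face of the drawer's pull, a rounded aluminium block 56 mm wide (y), 20 mm high (z) and 20 mm proud of the drawer front; this point is 38 mm above the worktop and moves with the drawer. With the drawer home it is 95 mm from the cabinet's origin toward the cabinet's -x. Push it along the cabinet's +x.
- ball_tray: Loose aluminium tray, about 0.1 to 0.2 kg: plate 130 (x) x 72 (y) x 6 mm thick; origin at the centre of its underside, z up. A raised ring on its +x half (inner diameter 36, outer 46, 5 mm high above the plate, centre at x=+34 mm) is the ball's pocket; the upright grip stands on its -x half.
- grip (a point): Point in the middle of the tray's upright grip, 36 mm above the tray's underside, at tray x=-40 mm. The grip is a block 34 mm long along tray x, 12 mm thick along tray y (close the fingers along tray y), from the plate to 50 mm above the underside; the foot flange at its base, up to 9 mm above the underside, is 42 x 20 mm.
- pocket (a point): Centre of the tray's ring pocket, at the height of the ball's centre (18 mm above the tray's underside, tray x=+34 mm, y=0).
- ball_center (a point): Centre of the loose steel ball, 24 mm in diameter, that lies in the tray's pocket with 6 mm play all round. It rolls over the 5 mm ring if the tray is tipped or jerked.
- camera_stand: Inspection camera stand, fixed to the worktop: dark base plate 90 (x) x 100 (y) x 12 mm, origin at the centre of its underside, round steel post 272 mm high at x=+20 mm. A black camera head on the post looks along the stand's own -x (roughly toward the robot).
- lens (a point): Centre of the lens face of the camera head: round barrel of 32 mm diameter, 38 mm from the stand's origin toward the stand's -x, at y=0; its height varies (130 to 200 mm above the worktop). The camera body behind is 44 x 44 mm. The wanted pocket place is 80 mm from this point toward the stand's -x, at the same height.
- petri_dish: Bystander: glass petri dish, 95 mm wide, 16 mm high; origin at its underside.
- flask: Bystander: clear conical flask, 66 mm wide, 94 mm high; origin at its underside.
- funnel: Bystander: clear funnel standing mouth down, 79 mm wide, 98 mm high; origin at its underside.

How it is judged:
By the outcome, as a careful person would: the job done as asked, in the order asked, and still so for the second after the job is handed in, while the arm keeps its last pose, push and grip.
It also fails if it takes over 64 s, if anything falls off the work surface, if the arm or the gripper's body presses on something with over 40 N, if the wrist force passes 120 N, or if a joint passes its speed limit or range.

## Robot

A 6-joint arm with a two-finger parallel gripper is mounted at the origin on a cart in front of the work surface, level with it; the furniture and walls round the work are solid. World frame = base frame: x ahead of the robot, y to its left, z up, the work surface at z = 0. Lengths are in m, angles in rad, forces in N, time in s.
With the tool pointing down it reaches from about 0.275 to 0.975 m from the base axis. Payload 8.4 kg.
Tool frame: the origin (TCP) lies on the front face of the gripper's body, between the roots of the fingers; the fingertips stand 88 mm ahead of it and the grasp point (between the pads) lies 69 mm ahead of it (r.tcp_to_grasp is the distance from the TCP to the grasp point, in m); z points along the fingers, y is the line along which they close (so a half turn about z gives the same grasp; the last joint's range is limited). The gripper opens to 92 mm and grips with 3 to 60 N. Pads are 20 mm wide; open, the fingers measure 128 mm over their backs; the gripper's body (75 mm by 189 mm) begins 69 mm behind the grasp point.
Start: joints at [-1.345, 0.353, 1.633, -0, 1.155, -0.002], TCP at [0.141, -0.609, 0.303] pointing down, gripper open.
Joint ranges: [-2.63, 2.63], [-0.92, 2.1], [0.06, 2.66], [-1.3, 4.44], [0, 2.69], [-3.02, 3.02]. Speed limits (rad/s): [2.22, 2.22, 2.79, 3.14, 3.14, 3.14].

## Interface

Orientations are given as a rotation vector (axis times angle).
In Python, from plant import r gives the robot as it stands.
- The arm moves only by the tool inch_along, called after ">>>" as name(argument=value, ...) on one line, values as JSON. Schema: {"type":"object","properties":{"rows":{"type":"object","properties":{"moves":{"type":"array","items":{"type":"array","items":{"type":"number"},"minItems":7,"maxItems":7},"minItems":1,"maxItems":10}},"additionalProperties":false,"required":["moves"]},"only":{"type":"string"},"quiet":{"type":"boolean"},"lines":{"type":"string"}},"required":["rows"],"additionalProperties":false}. rows is an object whose key "moves" holds a list of rows, 1 to 10 of them, each of 7 numbers: dx, dy, dz in m, then a rotation vector rx, ry, rz in rad, then the finger opening in m; each row shifts and turns the commanded pose from where the row before left it, along the tool's axes as they then stand; what a row does not reach is not made up. A row lasts 1/12 s, in which the tool goes at most 0.0417 m and 0.125 rad, less where a joint would pass 70% of its speed; a pose out of reach is approached as far as the arm can. The fingers move at their own pace and stop on an object; the grip force is fixed at half the most. Time passes only in rows, so rows that do not move let the fingers close. The tool returns the time, the measured TCP pose, the force, the opening and the grip force at its end. only (a regular expression) keeps the lines of the reply that match it, lines (a string "A,B") keeps lines A to B, and quiet returns only ok. Input that does not fit is refused with a message, and nothing moves.
- r.get_state(): the state, without advancing time (a new reading comes with each control period).
- r.read_camera(name): name is "side" or "top" or "wrist"; returns the picture (480x640x3 uint8, red, green, blue); there is no depth.
- r.camera_params(name): a dict with "K" (3x3 intrinsics, pixels), "view" (4x4, takes a point from world to camera coordinates). Camera axes: x right, y up, looking along -z (the intrinsics and any distortion apply to the point x, -y, -z); pixel columns grow to the right and rows downward; lengths in m; the calibration is good to about 2 mm. A picture is of the moment at which its call begins: read the wrist's pose just before it. camera_params takes no time and is no camera call; for the wrist camera it gives the pose at the moment of the call.
- r.job_done(): hands the job in; it is judged then, once.
The state is a dict: "time_s": time; "joints": joint angles; "joint_velocities": joint speeds; "joint_efforts": joint torques, N m; "ee_pos": TCP position; "orientation": TCP orientation; "ft_force": force on the tool from outside, world axes, zero at the start; "wrist_torque": the same for the moment, N m; "grip_width": finger opening in m; "finger_force": force on a finger pad.
Only numpy, scipy, OpenCV 4.12 (cv2) and the standard library are available. Lean on these libraries where they do the work, as an engineer would, in place of code of your own. Each camera call takes 0.05 s, during which the arm holds its last target. There are 200 camera calls.

## Working session

There is one attempt and no reset: what is moved stays moved. The work goes in short steps, Python scripts to look and compute and a tool call to move; the robot and the scene stay as the last step left them, time stands still between calls to the robot, and variables do not carry over. Pictures are saved under pics/ and viewed, at most 12 in all, crops included, and the job is handed in when it is done.

```bash
ls; mkdir -p pics
```

Create h.py:
```python
import numpy as np, cv2
from plant import r
from scipy.spatial.transform import Rotation as R
def ray(name,u,v):
    p=r.camera_params(name);K=np.array(p["K"]);V=np.array(p["view"])
    d=np.linalg.solve(K,[u,v,1.]);d=np.array([d[0],-d[1],-d[2]])
    C=-V[:3,:3].T@V[:3,3];return C,V[:3,:3].T@d
def onz(name,u,v,z):
    C,d=ray(name,u,v);return C+d*(z-C[2])/d[2]
def proj(name,P):
    p=r.camera_params(name);K=np.array(p["K"]);V=np.array(p["view"])
    c=V[:3,:3]@np.array(P)+V[:3,3];q=K@[c[0],-c[1],-c[2]];return q[:2]/q[2]
def tri(obs):
    A=np.zeros((3,3));b=np.zeros(3)
    for n,u,v in obs:
        C,d=ray(n,u,v);d=d/np.linalg.norm(d);M=np.eye(3)-np.outer(d,d);A+=M;b+=M@C
    return np.linalg.solve(A,b)
def snap(n,f):
    im=r.read_camera(n);cv2.imwrite(f"pics/{f}.png",im[:,:,::-1]);return im
```

Run:
```python
from h import *
for n in("top","side"):
    snap(n,n+"0");p=r.camera_params(n);print(n,p.keys(),np.array(p["K"]).round(1).tolist(),ray(n,320,240))
print(r.get_state())
```

```text
pics
plant.py
top dict_keys(['K', 'view']) [[485.8, 0.0, 326.9], [0.0, 485.8, 251.4], [0.0, 0.0, 1.0]] (array([ 0.41588327, -0.08698451,  1.07495078]), array([ 0.16412139,  0.02194337, -0.98657814]))
side dict_keys(['K', 'view']) [[615.8, 0.0, 318.9], [0.0, 615.8, 242.9], [0.0, 0.0, 1.0]] (array([0.34067519, 0.79714668, 0.83048375]), array([ 0.20324568, -0.75596302, -0.62228358]))
{'time_s': 0.1, 'joints': array([-1.34538874e+00,  3.53554610e-01,  1.63405305e+00, -9.72383805e-06,
        1.15518088e+00, -2.37696196e-03]), 'joint_velocities': array([-0.00089356, -0.00297541,  0.00024979,  0.0003323 ,  0.00202863,
       -0.00140277]), 'joint_efforts': array([ 1.20653895e-03, -5.94901907e+01, -3.34928870e+01,  6.99902326e-02,
        1.82660617e-02, -3.89605873e-05]), 'ee_pos': array([ 0.14107533, -0.60853134,  0.30205673]), 'orientation': array([-3.12005867e+00, -3.56901272e-01,  2.22847666e-04]), 'ft_force': array([-0.90061425,  0.16571967, -0.11886393]), 'wrist_torque': array([ 0.02012696, -0.01995704,  0.00518531]), 'finger_force': 0.0, 'grip_width': 0.09203553347801245}
```

View pics/top0.png

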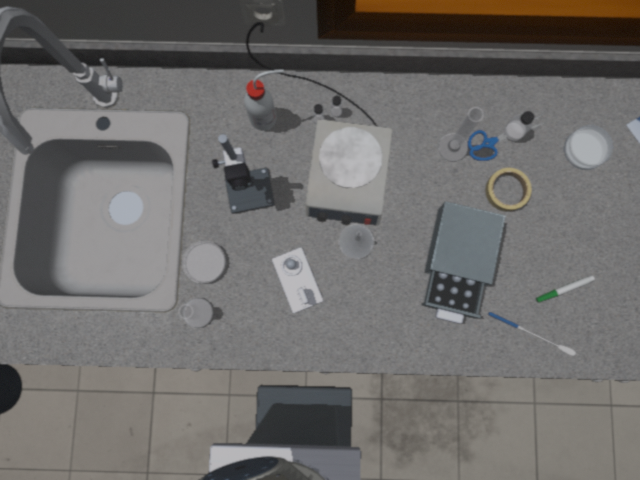

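View pics/side0.png

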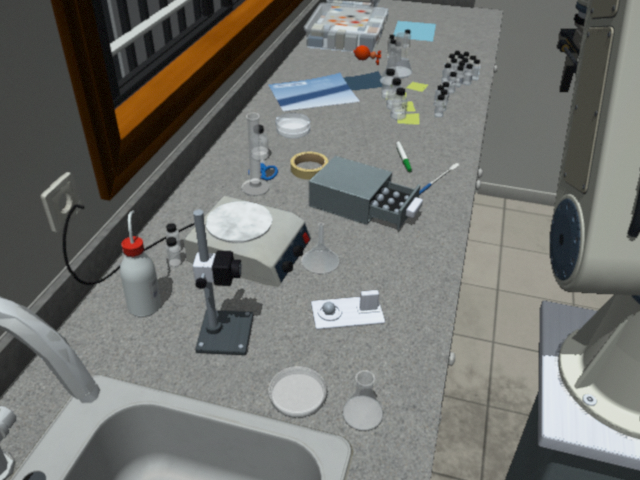

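Top view: cabinet about (468,243), with its drawer open and the pull at about (451,315). The tray is at (297,280) with the ball at (292,265) and the grip at (306,296). The stand is at (248,190), the dish at (205,262), the flask at (197,313) and the funnel at (356,241). Next I'll zoom in on the details.

Run:
```python
from h import *
t=cv2.imread("pics/top0.png");s=cv2.imread("pics/side0.png")
rs=lambda a,w,h:cv2.resize(a,(w,h),interpolation=cv2.INTER_CUBIC)
a=rs(t[195:325,415:515],400,520);b=rs(t[120:320,210:330],312,520)
cv2.imwrite("pics/c1.png",np.hstack([a,b]))
a=rs(s[150:240,300:430],520,360);b=rs(s[200:360,180:260],180,360)
cv2.imwrite("pics/c2.png",np.hstack([a,rs(s[200:360,180:310],292,360)[:,:270]]))
print([r.camera_params("wrist")["view"]])
print(proj("top",[0,0,0]),proj("top",[.141,-.609,.3]))
for n,u,v,z in [("top",451,318,.038),("top",292,265,.018),("top",306,296,.05)]: print(onz(n,u,v,z))
```

```text
[array([[ 2.25804127e-01, -9.74172398e-01, -7.96587607e-04,
        -6.25083207e-01],
       [ 9.37167643e-01,  2.17449857e-01, -2.72822961e-01,
         3.12377201e-02],
       [ 2.65949816e-01,  6.08580142e-02,  9.62063926e-01,
        -3.90559180e-01],
       [ 0.00000000e+00,  0.00000000e+00,  0.00000000e+00,
         1.00000000e+00]])]
[281.32807934 522.49063501] [673.63114983 516.32000456]
[ 0.42863167 -0.34540614  0.038     ]
[ 0.53465989 -0.00377906  0.018     ]
[ 0.46626015 -0.03816227  0.05      ]
```

View pics/c1.png

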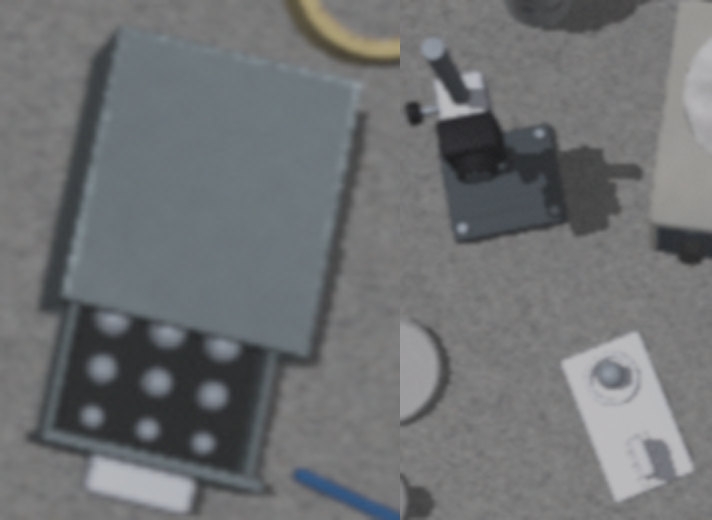

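View pics/c2.png

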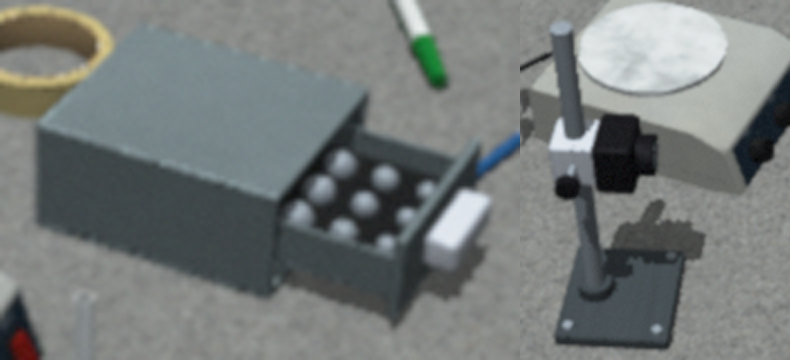

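The crops show clear corners for the cabinet top, tray plate and stand base, plus the lens barrel at about side (238,269) and top (241,184). I'll turn these into poses.

Create fit.py:
```python
from h import *
def a(u,v): return 415+u/4,195+v/4
def b(u,v): return 210+(u-400)/2.6,120+v/2.6
def fit(img,loc,z):
    W=np.array([onz("top",*p,z)[:2] for p in img]);L=np.array(loc)
    wc,lc=W.mean(0),L.mean(0);A=W-wc;B=L-lc
    th=np.arctan2((B[:,0]*A[:,1]-B[:,1]*A[:,0]).sum(),(B*A).sum())
    M=np.array([[np.cos(th),-np.sin(th)],[np.sin(th),np.cos(th)]])
    o=wc-M@lc;print("res mm",((W-(L@M.T+o))*1000).round(1).tolist());return o,th,M
if __name__=="__main__":
    o,th,M=fit([a(120,30),a(362,85),a(308,355),a(65,297)],[(.075,.065),(.075,-.065),(-.075,-.065),(-.075,.065)],.07)
    print("cab",o,th,"home pull",o+M@[-.095,0])
    p=onz("top",*a(140,495),.045);print("pull px pt",p, "local",M.T@(p[:2]-o))
    o,th,M=fit([b(552,127),b(566,220),b(460,240)],[(.045,-.05),(-.045,-.05),(-.045,.05)],.012)
    print("stand",o,th)
    l=o+M@[-.038,0];print("lens xy",l,"pocket",o+M@[-.118,0])
    for z in (.13,.14,.15,.16,.17,.18,.19,.2):print(z,proj("side",[*l,z]).round(1),proj("top",[*l,z]).round(1))
    for h in (.272,):print("post top",proj("top",[*(o+M@[.02,0]),h]),proj("side",[*(o+M@[.02,0]),h]))
    # tray via 4 corners; local +x = toward ball
    o,th,M=fit([b(562,360),b(638,333),b(692,468),b(617,500)],[(.065,.036),(.065,-.036),(-.065,-.036),(-.065,.036)],.006)
    print("tray",o,th,"grip",o+M@[-.04,0],"pocket",o+M@[.034,0],"ballpx",onz("top",*b(612,374),.018))
    for n,u,v,z in[("top",205,262,.016),("top",197,313,.05),("top",356,241,.05)]:print(onz(n,u,v,z))
    s=r.get_state();print(R.from_rotvec(s["orientation"]).as_matrix().round(3))
```

```bash
python3 fit.py
```

```text
res mm [[-2.1, 0.3], [-1.5, 0.3], [1.9, 0.6], [1.7, -1.2]]
cab [ 0.58566307 -0.3753556 ] -0.20927016904740842 home pull [ 0.4927357  -0.35561973]
pull px pt [ 0.42692987 -0.34155128  0.045     ] local [-1.62292804e-01  9.06174109e-05]
res mm [[-3.8, 0.7], [1.7, 3.4], [2.1, -4.0]]
stand [0.70254184 0.0971693 ] 0.20608884970999716
lens xy [0.66534597 0.08939324] pocket [0.58703887 0.07302259]
0.13 [242.2 280.5] [243.7 192.5]
0.14 [241.8 276.1] [242.8 191.2]
0.15 [241.4 271.6] [241.9 189.8]
0.16 [241. 267.] [241.  188.5]
0.17 [240.6 262.5] [240.1 187.1]
0.18 [240.2 257.8] [239.1 185.6]
0.19 [239.8 253.1] [238.2 184.2]
0.2 [239.4 248.3] [237.2 182.7]
post top [224.29653034 138.90771574] [199.00998027 210.22423229]
res mm [[-0.1, -1.7], [-3.7, 0.4], [1.8, 2.6], [2.0, -1.3]]
tray [ 0.5041791  -0.01580045] 0.40838415904499 grip [ 0.46746855 -0.03168553] pocket [ 0.53538307 -0.00229814] ballpx [ 0.53717436 -0.00267479  0.018     ]
[0.53649586 0.18772418 0.016     ]
[0.42472646 0.18898765 0.05      ]
[ 0.58622801 -0.14116644  0.05      ]
[[ 0.974  0.226 -0.   ]
 [ 0.226 -0.974  0.001]
 [-0.    -0.001 -1.   ]]
```
Stand residual larger: hidden corner. Post top observed: c1 (433,50): (222.7,139.2) and side (560-520=40/2.246=17.8→197.8, 200+28/2.25=212.4). Close: good. Lens height ~.155. Will refine later with wrist camera maybe.

The fits agree within 4 mm: the drawer is about 67 mm open and the lens is near z = 0.155. I'll close the fingers, turn to the cabinet's heading and fly to a point in front of the pull.

>>> inch_along(rows={"moves":[[0,0,0,0,0,0.109,0],[0,0,0,0,0,0.109,0],[0,0,0,0,0,0.109,0],[0,0,0,0,0,0.11,0]]})

```text
time_s: 0.43
ee_pos: [0.1411, -0.6086, 0.3022]
orientation: [-3.123, 0.336, 0.0]
ft_force: [-0.1, -0.1, -0.5]
grip_width: 0.067
finger_force: 0.0
```

>>> inch_along(rows={"moves":[[0.01,-0.018,0,0,0,0,0],[0.02,-0.036,0,0,0,0,0],[0.02,-0.036,0,0,0,0,0],[0.02,-0.036,0,0,0,0,0],[0.02,-0.036,0,0,0,0,0],[0.02,-0.036,0,0,0,0,0],[0.02,-0.036,0,0,0,0,0],[0.02,-0.036,0,0,0,0,0],[0.02,-0.036,0,0,0,0,0],[0.01,-0.018,0,0,0,0,0]]})

```text
time_s: 1.27
ee_pos: [0.3863, -0.3262, 0.3026]
orientation: [-3.124, 0.326, -0.0]
ft_force: [-0.4, 0.4, 0.4]
grip_width: 0.0013
finger_force: 0.0
```

Create where.py:
```python
from h import *
import sys
s=r.get_state();m=R.from_rotvec(s["orientation"]).as_matrix();print("t",s["time_s"],"pos",s["ee_pos"].round(4),"yaw",np.arctan2(m[1,0],m[0,0]).round(4),"zt",m[:,2].round(3),"F",s["ft_force"].round(1),s["grip_width"])
if len(sys.argv)>1:
    T=np.array(eval(sys.argv[1]));print("tool delta",(m.T@(T-s["ee_pos"])).round(4))
```

```bash
python3 where.py '[.385,-.333,.115]'
```

```text
t 1.2667 pos [ 0.3863 -0.3262  0.3026] yaw -0.2078 zt [ 0.     0.001 -1.   ] F [-0.4  0.4  0.4] 0.0012588675204129429
tool delta [1.000e-04 7.100e-03 1.876e-01]
```

>>> inch_along(rows={"moves":[[0,0.007,0.02,0,0,0,0],[0,0,0.04,0,0,0,0],[0,0,0.04,0,0,0,0],[0,0,0.035,0,0,0,0],[0,0,0.03,0,0,0,0],[0,0,0.0225,0,0,0,0],[0,0,0,0,0,0,0]]})

```text
time_s: 1.85
ee_pos: [0.3809, -0.3342, 0.1111]
orientation: [-3.12, 0.327, 0.01]
ft_force: [-0.7, 0.9, -0.2]
grip_width: 0.0008
finger_force: 0.0
```

Run:
```python
from h import *
snap("side","s1")
i=cv2.imread("pics/s1.png")[120:300,300:500];cv2.imwrite("pics/s1c.png",cv2.resize(i,(600,540)))
```

```text
(no output)
```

View pics/s1c.png

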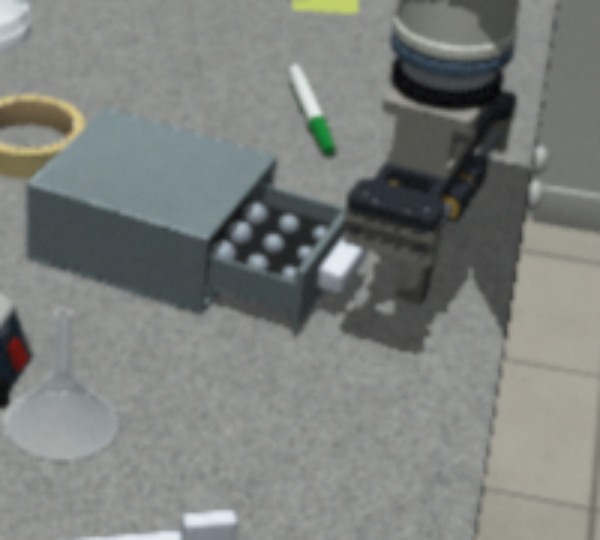

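The closed fingers stand in front of the pull, which is at about crop (340,265). Now I'll push.

>>> inch_along(rows={"moves":[[0.01,0,0,0,0,0,0],[0.012,0,0,0,0,0,0],[0.012,0,0,0,0,0,0],[0.012,0,0,0,0,0,0],[0.012,0,0,0,0,0,0],[0.012,0,0,0,0,0,0],[0.01,0,0,0,0,0,0],[0.005,0,0,0,0,0,0]]})

```text
time_s: 2.57
ee_pos: [0.4682, -0.3543, 0.1154]
orientation: [3.124, -0.327, 0.002]
ft_force: [0.1, -0.3, -0.3]
grip_width: 0.0007
finger_force: 0.1
```

```bash
python3 where.py '[.483,-.3535,.111]'
```

```text
t 2.5667 pos [ 0.4682 -0.3543  0.1154] yaw -0.2087 zt [ 0.001 -0.001 -1.   ] F [ 0.1 -0.3 -0.3] 0.0006670808885029224
tool delta [ 0.0144 -0.0038  0.0044]
```

>>> inch_along(rows={"moves":[[0.004,0,0,0,0,0,0],[0.004,0,0,0,0,0,0]]})

```text
time_s: 2.73
ee_pos: [0.4737, -0.3552, 0.1149]
orientation: [-3.124, 0.327, 0.003]
ft_force: [-6.5, -0.5, 3.7]
grip_width: 0.0003
finger_force: 3.1
```

>>> inch_along(rows={"moves":[[0.003,0,0,0,0,0,0],[0.003,0,0,0,0,0,0]]})

```text
time_s: 2.9
ee_pos: [0.4793, -0.3565, 0.1149]
orientation: [-3.124, 0.328, 0.002]
ft_force: [-0.2, -0.1, 0.4]
grip_width: 0.0005
finger_force: 0.5
```

>>> inch_along(rows={"moves":[[0.002,0,0,0,0,0,0],[0.002,0,0,0,0,0,0]]})

```text
time_s: 3.07
ee_pos: [0.4842, -0.3577, 0.1152]
orientation: [3.124, -0.328, 0.001]
ft_force: [-0.5, 0.3, 0.1]
grip_width: 0.0006
finger_force: 0.0
```

Run:
```python
from h import *
snap("side","s2")
i=cv2.imread("pics/s2.png")[120:300,300:500];cv2.imwrite("pics/s2c.png",cv2.resize(i,(600,540)))
```

```bash
python3 where.py
```

```text
t 3.1167 pos [ 0.4842 -0.3577  0.1152] yaw -0.2093 zt [ 0. -0. -1.] F [-0.3 -0.2  0.3] 0.0002619779258201882
```

View pics/s2c.png

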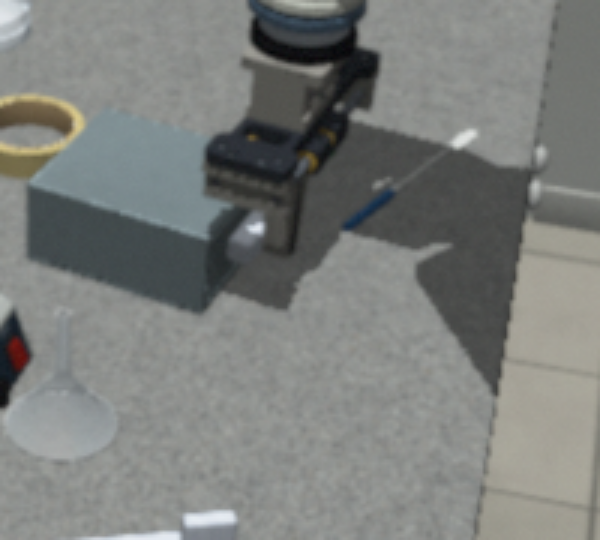

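The force peaked at 6.5 N and then fell, and the drawer looks shut. I'll push gently against the stop to confirm.

>>> inch_along(rows={"moves":[[0.002,0,0,0,0,0,0],[0.002,0,0,0,0,0,0]]})

```text
time_s: 3.28
ee_pos: [0.4851, -0.3577, 0.1149]
orientation: [-3.123, 0.327, 0.01]
ft_force: [-19.0, -0.7, 12.5]
grip_width: 0.0007
finger_force: 9.4
```

>>> inch_along(rows={"moves":[[0.002,0,0,0,0,0,0],[0,0,0,0,0,0,0]]})

```text
time_s: 3.45
ee_pos: [0.4854, -0.3577, 0.1147]
orientation: [-3.122, 0.326, 0.016]
ft_force: [-20.1, -0.3, 14.3]
grip_width: 0.0004
finger_force: 10.0
```

>>> inch_along(rows={"moves":[[0.001,0,0,0,0,0,0],[0,0,0,0,0,0,0]]})

```text
time_s: 3.62
ee_pos: [0.4855, -0.3577, 0.1146]
orientation: [-3.121, 0.326, 0.018]
ft_force: [-23.2, 0.2, 16.4]
grip_width: 0.0003
finger_force: 11.6
```

It holds a firm stop at 20 N, so the drawer is home. I'll back off, rise, open the fingers and turn to the tray's heading.

>>> inch_along(rows={"moves":[[-0.015,0,0,0,0,0,0],[-0.025,0,0,0,0,0,0],[-0.025,0,0,0,0,0,0],[-0.01,0,-0.02,0,0,0,0.05],[0,0,-0.04,0,0,-0.12,0.09],[0,0,-0.04,0,0,-0.125,0.09],[0,0,-0.035,0,0,-0.125,0.09],[0,0,0,0,0,-0.125,0.09],[0,0,0,0,0,-0.122,0.09]]})

```text
time_s: 4.37
ee_pos: [0.4185, -0.3444, 0.2532]
orientation: [3.07, 0.644, 0.006]
ft_force: [-0.5, 0.7, -0.7]
grip_width: 0.0384
finger_force: 0.0
```

```bash
python3 where.py '[.4675,-.0317,.25]'; python3 -c "
from h import *
snap('side','s3');i=cv2.imread('pics/side0.png')
a=cv2.imread('pics/s3.png')[140:240,300:440];cv2.imwrite('pics/s3c.png',cv2.resize(a,(700,500)))"
```

```text
t 4.3667 pos [ 0.4185 -0.3444  0.2532] yaw 0.4138 zt [ 0.005 -0.004 -1.   ] F [-0.5  0.7 -0.7] 0.03836644137226954
tool delta [ 0.1706 -0.2666  0.0023]
```

View pics/s3c.png

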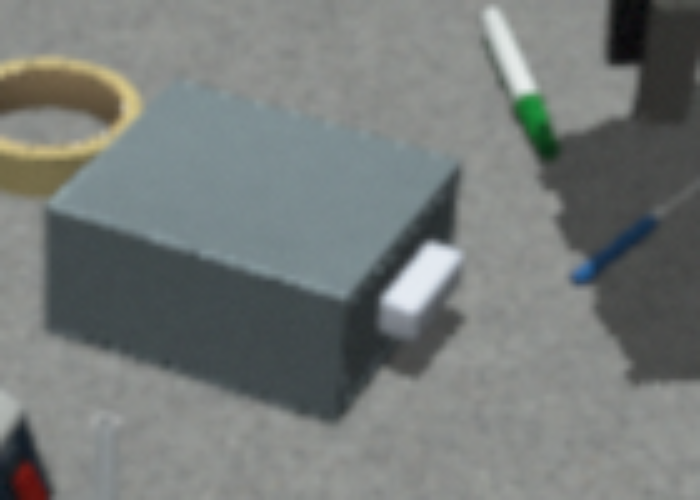

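The drawer is fully home, with the front flush and only the pull at crop (420,290) standing out. Next I'll move above the grip.

>>> inch_along(rows={"moves":[[0.01,-0.015,0,0,0,0,0.09],[0.02,-0.032,0,0,0,0,0.09],[0.02,-0.032,0,0,0,0,0.09],[0.02,-0.032,0,0,0,0,0.09],[0.02,-0.032,0,0,0,0,0.09],[0.02,-0.032,0,0,0,0,0.09],[0.02,-0.032,0,0,0,0,0.09],[0.02,-0.032,0,0,0,0,0.09],[0.02,-0.027,0,0,0,0,0.09],[0,0,0,0,0,0,0.09]]})

```text
time_s: 5.25
ee_pos: [0.4687, -0.0273, 0.2502]
orientation: [-3.075, -0.636, -0.002]
ft_force: [0.8, 0.3, 0.2]
grip_width: 0.0903
finger_force: 0.0
```

>>> inch_along(rows={"moves":[[0,0,0,0,0,0,0.09],[0,0,0,0,0,0,0.09]]})

```text
time_s: 5.42
ee_pos: [0.4677, -0.0319, 0.25]
orientation: [3.077, 0.635, -0.001]
ft_force: [-0.3, 0.2, 0.6]
grip_width: 0.0898
finger_force: 0.0
```

```bash
python3 where.py '[.4675,-.0317,.25]'
```

Run:
```python
from h import *
snap('wrist','w1')
for P in ([.4675,-.0317,.05],[.5354,-.0023,.018]):print(proj('wrist',P))
```

```text
t 5.4167 pos [ 0.4677 -0.0319  0.25  ] yaw 0.4071 zt [-0. -0. -1.] F [-0.3  0.2  0.6] 0.08984098624704887
tool delta [-0.0001 -0.0003 -0.    ]
[306.03108537 233.1953954 ]
[305.84074047 119.52258098]
```

View pics/w1.png

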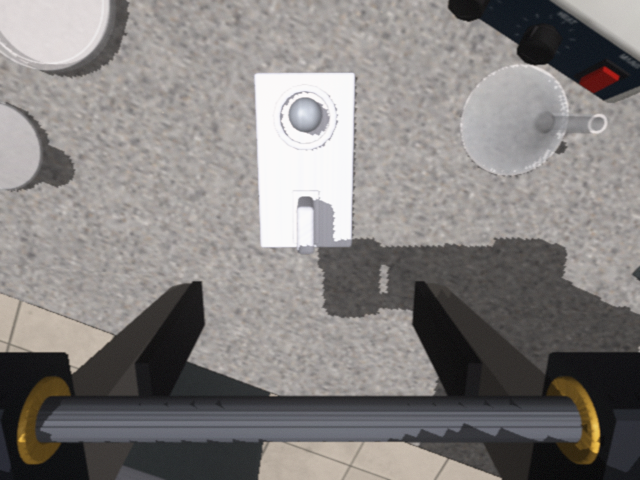

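The wrist view shows the grip centre at about (306,229) and the ball at (305,115), inside its ring. That is about 2.5 mm further forward than the estimate, so I'll correct for it and descend.

>>> inch_along(rows={"moves":[[0.0025,0,0.015,0,0,0,0.09],[0,0,0.03,0,0,0,0.09],[0,0,0.03,0,0,0,0.08],[0,0,0.03,0,0,0,0.07],[0,0,0.025,0,0,0,0.06],[0,0,0.015,0,0,0,0.05],[0,0,0,0,0,0,0.04],[0,0,0,0,0,0,0.03]]})

```text
time_s: 6.13
ee_pos: [0.4696, -0.0319, 0.1048]
orientation: [-3.077, -0.632, 0.003]
ft_force: [0.8, -1.0, 0.1]
grip_width: 0.0516
finger_force: 0.0
```

```bash
python3 where.py
```

```text
t 6.1333 pos [ 0.4696 -0.0319  0.1048] yaw 0.4054 zt [-0.002  0.    -1.   ] F [ 0.8 -1.   0.1] 0.05162954195663215
```

>>> inch_along(rows={"moves":[[0,0,0,0,0,0,0.026],[0,0,0,0,0,0,0.022],[0,0,0,0,0,0,0.019],[0,0,0,0,0,0,0.017],[0,0,0,0,0,0,0.015],[0,0,0,0,0,0,0.013],[0,0,0,0,0,0,0.011],[0,0,0,0,0,0,0.009],[0,0,0,0,0,0,0.005],[0,0,0,0,0,0,0]]})

```text
time_s: 6.97
ee_pos: [0.4702, -0.0307, 0.1055]
orientation: [-3.076, -0.636, -0.0]
ft_force: [-1.5, 2.4, 6.6]
grip_width: 0.0118
finger_force: 30.0
```

```bash
python3 where.py
```

Run:
```python
from h import *
snap('wrist','w2')
```

```text
t 6.9667 pos [ 0.4702 -0.0307  0.1055] yaw 0.4078 zt [ 0.  0. -1.] F [-1.5  2.4  6.6] 0.011764898835253137
```

View pics/w2.png

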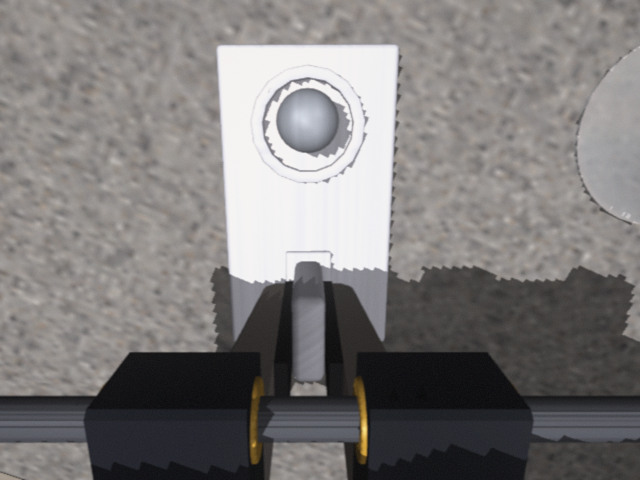

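The grip is held between the pads at 30 N, with the ball at (308,120) inside the ring. I'll lift gently.

>>> inch_along(rows={"moves":[[0,0,-0.001,0,0,0,0],[0,0,-0.003,0,0,0,0],[0,0,-0.005,0,0,0,0],[0,0,-0.006,0,0,0,0],[0,0,-0.006,0,0,0,0],[0,0,-0.006,0,0,0,0],[0,0,-0.005,0,0,0,0],[0,0,-0.003,0,0,0,0],[0,0,-0.001,0,0,0,0]]})

```text
time_s: 7.77
ee_pos: [0.4705, -0.0308, 0.1419]
orientation: [3.076, 0.636, 0.002]
ft_force: [0.0, -0.2, -1.9]
grip_width: 0.0119
finger_force: 30.0
```

```bash
python3 where.py
```

Run:
```python
from h import *
snap('wrist','w3')
a=cv2.imread('pics/w2.png')[30:400,190:420];b=cv2.imread('pics/w3.png')[30:400,190:420];cv2.imwrite('pics/w23.png',np.hstack([a,b]))
# lens: barrel edges, dark pixels in the side view
i=cv2.imread('pics/side0.png').max(2)
for v in range(256,284,2):print(v,i[v,214:252].tolist())
```

```text
t 7.7667 pos [ 0.4705 -0.0308  0.1419] yaw 0.4078 zt [ 0.001 -0.    -1.   ] F [ 0.  -0.2 -1.9] 0.01193461185625506
256 [174, 75, 34, 33, 35, 30, 34, 34, 30, 32, 29, 28, 33, 33, 33, 32, 31, 25, 24, 67, 95, 102, 105, 104, 105, 107, 106, 107, 115, 126, 140, 148, 157, 166, 175, 179, 181, 183]
258 [108, 43, 33, 31, 32, 32, 30, 35, 30, 34, 35, 33, 31, 31, 31, 29, 24, 22, 15, 42, 81, 100, 100, 100, 100, 102, 101, 105, 104, 105, 104, 105, 105, 107, 108, 114, 126, 136]
260 [63, 34, 33, 34, 30, 34, 31, 32, 29, 34, 34, 33, 32, 32, 34, 26, 24, 16, 23, 31, 36, 39, 36, 38, 35, 37, 49, 83, 102, 104, 105, 104, 104, 104, 103, 102, 104, 103]
262 [43, 32, 32, 37, 35, 34, 33, 33, 34, 34, 32, 34, 34, 29, 28, 29, 23, 24, 34, 34, 34, 33, 33, 36, 30, 29, 48, 85, 102, 104, 105, 106, 104, 102, 104, 104, 105, 104]
264 [35, 31, 34, 32, 30, 29, 35, 32, 30, 33, 34, 35, 30, 32, 31, 24, 18, 36, 41, 46, 40, 42, 40, 37, 35, 46, 55, 79, 97, 105, 105, 105, 102, 104, 102, 10
[... 836 characters left out ...]
03, 103]
276 [21, 10, 17, 18, 22, 17, 19, 15, 19, 21, 16, 17, 19, 15, 13, 11, 12, 8, 10, 18, 7, 13, 14, 14, 14, 23, 67, 94, 104, 106, 105, 104, 104, 105, 104, 104, 103, 105]
278 [26, 17, 18, 19, 13, 14, 15, 13, 16, 16, 16, 17, 18, 15, 14, 19, 12, 15, 40, 83, 107, 109, 101, 102, 105, 106, 116, 128, 128, 125, 120, 110, 106, 103, 106, 104, 103, 105]
280 [28, 18, 20, 19, 16, 14, 18, 10, 18, 15, 16, 11, 18, 11, 15, 16, 9, 32, 91, 132, 135, 132, 136, 142, 139, 134, 136, 140, 145, 146, 139, 135, 138, 133, 129, 125, 123, 119]
282 [36, 19, 16, 16, 20, 17, 10, 16, 17, 18, 18, 18, 15, 14, 18, 16, 18, 53, 117, 139, 139, 140, 142, 141, 137, 136, 136, 141, 145, 147, 143, 141, 139, 133, 127, 127, 125, 129]
```

View pics/w23.png

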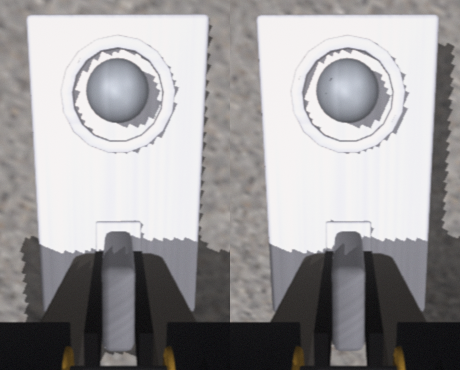

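The tray is up and level with the ball still central in the ring. The side silhouette of the barrel (rows 259–277, face near column 240) puts the lens at z≈0.158. I'll lift more and turn slowly to the stand's heading.

>>> inch_along(rows={"moves":[[0,0,-0.002,0,0,0.004,0],[0,0,-0.005,0,0,0.01,0],[0,0,-0.007,0,0,0.014,0],[0,0,-0.007,0,0,0.014,0],[0,0,-0.007,0,0,0.014,0],[0,0,-0.007,0,0,0.014,0],[0,0,-0.007,0,0,0.014,0],[0,0,-0.007,0,0,0.014,0],[0,0,-0.007,0,0,0.014,0],[0,0,-0.007,0,0,0.014,0]]})

```text
time_s: 8.65
ee_pos: [0.4701, -0.0308, 0.205]
orientation: [3.111, 0.439, 0.0]
ft_force: [0.1, -0.4, -1.9]
grip_width: 0.0114
finger_force: 30.0
```

>>> inch_along(rows={"moves":[[0,0,-0.007,0,0,0.014,0],[0,0,-0.007,0,0,0.014,0],[0,0,-0.007,0,0,0.014,0],[0,0,-0.007,0,0,0.014,0],[0,0,-0.006,0,0,0.01,0],[0,0,-0.004,0,0,0.006,0],[0,0,-0.002,0,0,0.003,0],[0,0,0,0,0,0,0],[0,0,0,0,0,0,0]]})

```text
time_s: 9.4
ee_pos: [0.4701, -0.0308, 0.2441]
orientation: [-3.125, -0.324, 0.0]
ft_force: [0.0, -0.3, -2.2]
grip_width: 0.012
finger_force: 30.0
```

```bash
python3 where.py
```

Run:
```python
from h import *
p=onz('wrist',308,125,r.get_state()["ee_pos"][2]-.1055+.011)
s=r.get_state();m=R.from_rotvec(s["orientation"]).as_matrix();print(p,"pocket in tool",m.T@(p-s["ee_pos"]))
snap('wrist','w4')
g=cv2.imread('pics/top0.png').max(2)
print('post top');[print(v,g[v,214:232].tolist()) for v in range(132,146,2)]
print('lens');[print(v,g[v,226:256].tolist()) for v in range(164,196,2)]
g=cv2.imread('pics/side0.png').max(2)
print('post side');[print(v,g[v,188:210].tolist()) for v in range(206,218,2)]
```

```text
t 9.4 pos [ 0.4701 -0.0308  0.2441] yaw 0.2069 zt [-0.  0. -1.] F [ 0.  -0.3 -2.2] 0.011964180163342353
[ 0.54184312 -0.01643979  0.14955477] pocket in tool [0.0732311  0.00068675 0.09448518]
post top
132 [125, 124, 125, 123, 123, 122, 121, 122, 122, 121, 121, 123, 126, 127, 124, 123, 123, 120]
134 [117, 117, 119, 119, 121, 126, 130, 134, 137, 136, 131, 127, 125, 123, 119, 120, 120, 119]
136 [118, 119, 120, 124, 134, 148, 156, 158, 156, 156, 154, 149, 135, 122, 120, 118, 119, 121]
138 [113, 114, 114, 122, 143, 158, 159, 159, 159, 157, 156, 153, 138, 118, 111, 114, 118, 120]
140 [116, 116, 118, 123, 135, 150, 159, 160, 160, 159, 157, 145, 116, 86, 88, 105, 119, 123]
142 [122, 121, 121, 121, 119, 118, 124, 132, 135, 126, 110, 87, 70, 64, 70, 88, 109, 120]
144 [127, 128, 125, 121, 120, 116, 105, 87, 6
[... 2074 characters left out ...]
4, 85, 85]
post side
206 [137, 136, 139, 142, 140, 137, 136, 136, 135, 140, 142, 144, 139, 134, 132, 135, 139, 141, 135, 133, 136, 143]
208 [140, 142, 142, 141, 136, 130, 131, 138, 146, 148, 145, 141, 136, 135, 134, 134, 136, 133, 133, 132, 136, 137]
210 [141, 143, 144, 138, 133, 135, 150, 163, 169, 172, 176, 176, 171, 165, 152, 138, 134, 136, 138, 141, 140, 143]
212 [128, 132, 135, 135, 134, 156, 178, 182, 182, 180, 179, 180, 179, 176, 161, 140, 134, 139, 141, 142, 158, 181]
214 [133, 134, 137, 140, 138, 138, 149, 166, 177, 179, 175, 166, 156, 134, 96, 99, 129, 144, 161, 180, 198, 215]
216 [137, 133, 134, 135, 136, 121, 103, 98, 100, 96, 94, 93, 87, 76, 67, 86, 137, 170, 185, 206, 222, 227]
```

View pics/w4.png

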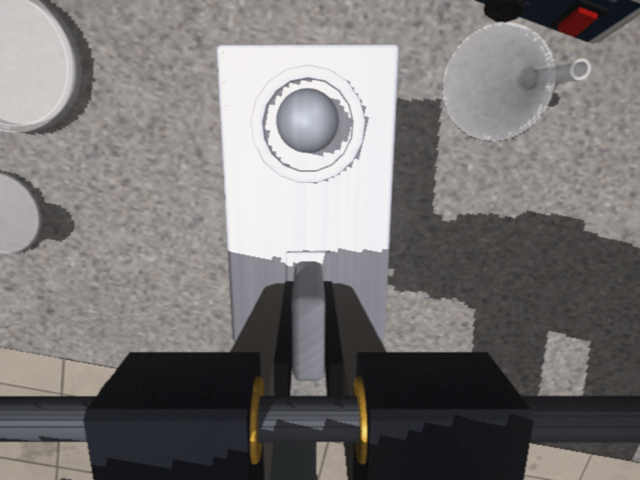

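The ball is still central at (308,121). I'll refine the stand pose from the post top (top (222.2,138.3), side (197.8,212)) and the barrel outline.

Run:
```python
from h import *
print("post tri",tri([("top",222.2,138.3),("side",197.8,212)]),"on z",onz("top",222.2,138.3,.272)[:2],onz("side",197.8,212,.272)[:2])
from fit import b
W=[onz("top",*b(*p),.012)[:2] for p in((552,127),(566,220),(460,240))]
d=W[2]-W[1];e=W[0]-W[1];print("yaw from front edge",np.arctan2(-d[0],d[1]),"right edge",np.arctan2(e[1],e[0]),np.linalg.norm(d),np.linalg.norm(e))
th=.206;m=np.array([np.cos(th),np.sin(th)]);nl=np.array([-m[1],m[0]])
base=np.array([.7025,.0972])+.02*m;print("post from base",base)
l=base-.058*m
for k in(0,.01):print(k,proj("top",[*(l+k*m),.158]), [proj("top",[*(l+k*m+s*.016*nl),.158]).round(1).tolist() for s in(-1,1)],proj("top",[*(l+k*m),.142]),proj("top",[*(l+k*m),.174]))
```

```text
post tri [0.72296873 0.10501454 0.27123242] on z [0.7231228  0.10494879] [0.7219472  0.10609129]
yaw from front edge 0.21722763913335663 right edge 0.18768241988252604 0.09265174420372539 0.08411845141388297
post from base [0.72207714 0.10129092]
0 [241.18715924 188.76942658] [[249.3, 187.3], [233.1, 190.2]] [242.62885792 190.9477485 ] [239.69626681 186.51677581]
0.01 [240.39720634 183.85785503] [[248.5, 182.4], [232.3, 185.3]] [241.84982323 186.11392443] [238.89509765 181.52491958]
```

```bash
python3 -c "
from h import *
for z in(.155,.16,.165):print(z,proj('side',[.6657,.0928,z]),proj('side',[.6755,.0948,z]))"; python3 where.py '[.5153,.0621,.2475]'
```

```text
0.155 [240.29317753 270.58581956] [234.30864793 270.23242704]
0.16 [240.09026678 268.30852396] [234.08741067 267.95515099]
0.165 [239.88610211 266.0171555 ] [233.86480691 265.66380906]
t 9.45 pos [ 0.47   -0.0308  0.2439] yaw 0.207 zt [-0.001  0.    -1.   ] F [ 0.3  0.7 -2.1] 0.011672668794673055
tool delta [ 0.0635 -0.0816 -0.0036]
```

>>> inch_along(rows={"moves":[[0.0012,-0.0015,0,0,0,0,0],[0.0023,-0.003,-0.0003,0,0,0,0],[0.0035,-0.0045,-0.0003,0,0,0,0],[0.0047,-0.006,-0.0003,0,0,0,0],[0.0047,-0.006,-0.0003,0,0,0,0],[0.0047,-0.006,-0.0003,0,0,0,0],[0.0047,-0.006,-0.0003,0,0,0,0],[0.0047,-0.006,-0.0003,0,0,0,0],[0.0047,-0.006,-0.0003,0,0,0,0],[0.0047,-0.006,-0.0003,0,0,0,0]]})

```text
time_s: 10.28
ee_pos: [0.4991, 0.0281, 0.2469]
orientation: [-3.125, -0.325, -0.0]
ft_force: [1.0, -0.2, -2.5]
grip_width: 0.0116
finger_force: 30.0
```

>>> inch_along(rows={"moves":[[0.0047,-0.006,-0.0003,0,0,0,0],[0.0047,-0.006,-0.0003,0,0,0,0],[0.0047,-0.006,-0.0003,0,0,0,0],[0.0038,-0.005,0,0,0,0,0],[0.0028,-0.004,0,0,0,0,0],[0.0019,-0.0025,0,0,0,0,0],[0.001,-0.0012,0,0,0,0,0],[0,0,0,0,0,0,0],[0,0,0,0,0,0,0]]})

```text
time_s: 11.03
ee_pos: [0.5154, 0.0621, 0.2477]
orientation: [3.125, 0.324, -0.0]
ft_force: [0.2, 1.3, -2.3]
grip_width: 0.0115
finger_force: 30.0
```

```bash
python3 where.py '[.5153,.0621,.2475]'
```

Run:
```python
from h import *
a=snap('side','s5');b=snap('wrist','w5')
a=cv2.imread('pics/s5.png')[180:380,150:420];b=cv2.imread('pics/w5.png')
cv2.imwrite('pics/f.png',np.hstack([cv2.resize(a,(540,400)),cv2.resize(b[0:480,150:462],(260,400))]))
```

```text
t 11.0333 pos [0.5154 0.0621 0.2477] yaw 0.2068 zt [-0. -0. -1.] F [ 0.2  1.3 -2.3] 0.011524334380094243
tool delta [-0.0001 -0.      0.0002]
```

View pics/f.png

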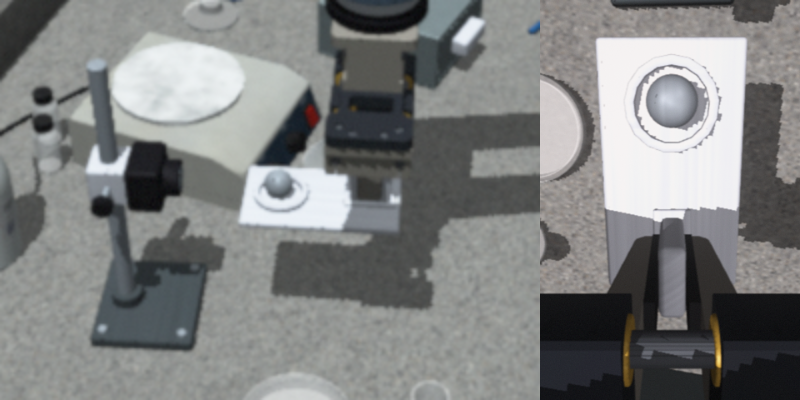

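The ball sits in its ring at about side (288.5,272), level with the lens and in front of it. I'll check that against the projection, let it settle, and hand in.

>>> inch_along(rows={"moves":[[0,0,0,0,0,0,0],[0,0,0,0,0,0,0],[0,0,0,0,0,0,0],[0,0,0,0,0,0,0],[0,0,0,0,0,0,0],[0,0,0,0,0,0,0]]})

```text
time_s: 11.63
ee_pos: [0.5155, 0.0622, 0.2478]
orientation: [3.125, 0.324, 0.0]
ft_force: [-0.5, 0.0, -1.4]
grip_width: 0.0123
finger_force: 30.0
```

Run:
```python
from h import *
q=proj('side',[.5874,.0765,.16]);print(q,proj('top',[.5874,.0765,.16]))
if abs(q-[288.5,272]).max()<5: print(r.job_done())
```

```text
[288.32273434 271.02069988] [245.63997346 228.14201534]
the job is handed in; nothing more can be done
None
```

The job is handed in at 11.6 s: the drawer is pushed home past its detent, and the arm is holding the tray level and still with the ball in its pocket at lens height, about 8 cm from the lens; positions come from the camera images, good to a few millimetres.

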